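Index the swivel filter stand to its fourth click and fit the hold-down stack

TASK

Take the filter stand's swivel by its upright black grip and turn it to the fourth click anticlockwise (seen from above) from the tall zero pin, then let go so that it rests in that click. After that, lower the short thick spacer over the centre spindle until it sits flat on the swivel, and then the flanged hold-down on top of it, flange down; set each one down rather than dropping it. The swivel must stay in its fourth click, and everything else on the bench stays where it is.

Things in the scene. Friction and masses are not known exactly. Their poses are not given: they have to be found in the camera images.
- swivel (a joint): Swivel bar's angle on its stand, rad, growing anticlockwise from above; 0: grip end points at the zero pin. A sprung roller holds it every 30 degrees: click n at n x 0.5236, the fourth at 2.094. Leaving a click takes about 4 N at the grip; past half-way it runs into the next; let go, it settles in the nearest. Stops at -0.12 and 3.3. Starts in click 0, 1 or 2.
- grip (a point): On the axis of the swivel's upright grip, a round black post of 22 mm diameter on the pointed end of the swivel bar, 110 mm from the spindle axis, 40 to 100 mm above the bench; this point is 70 mm up. It may turn between the fingers. The bar's other end carries a clear filter cup of 60 mm diameter, 100 mm from the spindle, rim 95 mm above the bench.
- zero_pin (a point): Top of the tall steel zero pin (12 mm diameter, 45 mm above the bench) on the stand's round dark steel foot (300 mm diameter, 12 mm thick), 139 mm from the spindle axis. Anticlockwise from it at the same radius six low studs (12 mm diameter, tops 18 mm above the bench), 30 degrees apart, mark clicks 1 to 6.
- seat (a point): On the axis of the fixed steel centre spindle, level with the swivel's flat seat (steel disc of 90 mm diameter), 40 mm above the bench. The spindle is 20 mm in diameter, its tapered top 100 mm above the bench. It does not turn with the swivel, nor does this point; x points to the zero pin, z up.
- spacer: The spacer: short, thick aluminium ring standing on its flat face, 60 mm outer diameter, 26 mm bore, 36 mm high, about 0.22 kg. Origin: centre of its underside, z up along the bore.
- holddown: The flanged hold-down: aluminium, flange 80 mm in diameter and 12 mm thick below, round neck 40 mm in diameter above it up to 42 mm, 24 mm bore right through; about 0.25 kg. It stands flange down. Origin: centre of the flange's underside, z up. Seated on the spacer its origin is 36 mm above the seat.
- coupling: A bystander: tall thin-walled aluminium pipe sleeve, 60 mm outer diameter, 44 mm bore, 75 mm high. Origin: centre of its underside. Not part of the stack.
- wash_bottle: A bystander: white wash bottle, 62 mm diameter, 165 mm high. Origin: centre of its underside.
- jar: A bystander: clear jar with white cap, 72 mm diameter, 100 mm high. Origin: centre of its underside.
- carboy_lid: A bystander: white carboy lid, disc of 100 mm diameter, 26 mm thick. Origin: centre of its underside.
- wrench: A bystander: steel wrench 180 mm long, lying flat along its x axis. Origin: under its middle.
- beaker: A bystander: clear beaker, 68 mm diameter, 85 mm high. Origin: centre of its underside.
There are look-alikes about, which are no part of the job. What is shaped like the holddown but green is not meant. Leave any yellow look-alike of the spacer alone.

How it is judged:
By the outcome, as a careful person would: the job done as asked, in the order asked, and still so for the second after the job is handed in, with the robot touching nothing.
It also fails if it takes over 72 s, if anything falls off the work surface, if the arm or the gripper's body presses on something with over 40 N, if the wrist force passes 120 N, or if a joint passes its speed limit or range.

ROBOT

A 6-joint arm with a two-finger parallel gripper is mounted at the origin on the work surface. World frame = base frame: x ahead of the robot, y to its left, z up, the work surface at z = 0. Lengths are in m, angles in rad, forces in N, time in s.
With the tool pointing down it reaches from about 0.275 to 0.875 m from the base axis. Payload 12.5 kg.
Tool frame: the origin (TCP) lies on the centre line of the jaws, within the pads' length; the fingertips stand tip_extent ahead of it and the grasp point (between the pads) lies 2 mm behind it (tip_extent is the distance from the TCP to the fingertips, in m); z points along the fingers, y is the line along which they close (so a half turn about z gives the same grasp; the last joint's range is limited). The gripper opens to 85 mm and grips with 20 to 120 N. Pads are 22 mm wide; open, the fingers measure 114 mm over their backs; the gripper's body (76 mm by 85 mm) begins 54 mm behind the grasp point. The pads swing forward as they close: fully open they stand 13 mm farther back than shut.
Start: joints at [1.047, 0.351, 1.652, -0, 1.139, -0.085], TCP at [0.234, 0.498, 0.248] pointing down, gripper open.
Joint ranges: [-2.75, 2.75], [-0.79, 2.1], [0.01, 2.65], [-1.57, 4.71], [0.07, 3.14], [-2.87, 2.87]. Speed limits (rad/s): [2.22, 2.22, 2.79, 3.14, 3.14, 3.14].

INTERFACE

Orientations are given as a unit quaternion [w, x, y, z].
In Python, from station import * gives the robot as it stands. The module is installed in compiled form; this text tells all that it offers.
- The arm moves only by the shell command python3 -m crank 'ROWS' [FORCE]. ROWS is JSON, a list of rows, each a list of 7 numbers: the opening, from 0 (shut) to 1 (fully open), then the shift along the tool's x, y, z in m, then the turn, a rotation vector about the tool's x, y, z in degrees. In form: [[jaw, x, y, z, ax, ay, az], ...]. A call has 1 to 8 rows; each row shifts and turns the commanded pose from where the row before left it, along the tool's axes as they then stand; what a row does not reach is not made up. A row lasts 1/8 s, in which the tool goes at most 62.5 mm and 10.7 degrees, less where a joint would pass 70% of its speed; a pose out of reach is approached as far as the arm can. A call with a gripper value outside its range is refused whole. The fingers move at their own pace and stop on an object; FORCE is the grip in N (left out, the last holds). Time passes only in rows, so rows that do not move let the fingers close. It gives the time, the measured TCP pose, the force, the opening and the grip force at its end, in the units of the state.
- sense(): the state, without advancing time (a new reading comes with each control period).
- snapshot(name): name is "scene" or "top" or "wrist"; returns the picture (400x640x3 uint8, red, green, blue); there is no depth.
- camera_info(name): a dict with "fx", "fy", "cx", "cy" (pixels), "T" (4x4, takes a point from camera to world coordinates). Camera axes: x right, y down, z forward; pixel columns grow to the right and rows downward; lengths in m; the calibration is good to about 2 mm. A picture is of the moment at which its call begins: read the wrist's pose just before it. camera_info takes no time and is no camera call; for the wrist camera it gives the pose at the moment of the call.
- finish_job(): hands the job in; it is judged then, once.
Trained networks look in the newest picture that a camera, given by its name, has taken for a name from the list of things; names that differ only in an ending like _2 or _b are one class to them, and where a whole thing is asked for, a point or a joint stands for the part that bears it (a point fixed in the world has none). Each returns a list of dicts, best first, with "conf" (0 to 1); they miss things now and then, are a little off and sometimes report something else, mostly with a low value. They report only what shows in the picture. A call takes as long as a camera call. They do not tell look-alikes from the thing itself.
- regions_of(label, camera): "pixels" (400x640 bool, what is visible of it).
- pinpoint(label, camera): "centre" ([x, y, z] in m, in world coordinates, good to about 4 mm: a listed point, or the origin of a listed thing).
The state is a dict: "t": time; "q": joint angles; "joint_velocities": joint speeds; "tau": joint torques, N m; "tcp_pos": TCP position; "tcp_rot": TCP orientation; "contact_force": force on the tool from outside, world axes, zero at the start; "wrist_torque": the same for the moment, N m; "opening": finger opening in m; "grip_force": force on a finger pad.
Only numpy, scipy, OpenCV 4.12 (cv2) and the standard library are available. Lean on these libraries where they do the work, as an engineer would, in place of code of your own. Each camera call takes 0.05 s, during which the arm holds its last target. There are 200 camera calls.

## Working session

There is one attempt and no reset: what is moved stays moved. The work goes in short steps, Python scripts to look and compute and a shell command to move; the robot and the scene stay as the last step left them, time stands still between calls to the robot, and variables do not carry over. Pictures are saved under pics/ and viewed, at most 10 in all, crops included, and the job is handed in when it is done.

```bash
mkdir -p pics; cat > h.py <<'E'
from station import *
import numpy as np, cv2
from scipy.spatial.transform import Rotation as R
def snap(c,n):
    im=snapshot(c); cv2.imwrite(f'pics/{n}.png',im[:,:,::-1]); return im
def proj(c,p):
    i=camera_info(c);q=np.linalg.inv(i['T'])@np.r_[p,1];return i['fx']*q[0]/q[2]+i['cx'],i['fy']*q[1]/q[2]+i['cy']
def ray(c,u,v,z):
    i=camera_info(c);T=i['T'];d=T[:3,:3]@np.array([(u-i['cx'])/i['fx'],(v-i['cy'])/i['fy'],1]);o=T[:3,3];return o+d*(z-o[2])/d[2]
def Rt(s=None):
    s=s or sense();q=s['tcp_rot'];return R.from_quat([q[1],q[2],q[3],q[0]]).as_matrix()
E
python3 - <<'E'
from h import *
s=sense();print(s['t'],s['tcp_pos'],Rt(s).round(3).tolist(),s['opening'])
for c in('top','scene'):
    im=snap(c,c+'0')
    for l in('grip','zero_pin','seat','spacer','holddown','coupling'):
        for d in pinpoint(l,c): 
            p=np.array(d['centre']);u=proj(c,p);print(c,l,round(d['conf'],2),p.round(3),np.round(u))
E
```

```text
0.0 [0.23350974 0.49764956 0.24776579] [[-0.905, 0.425, -0.001], [0.425, 0.905, -0.001], [0.0, -0.001, -1.0]] 0.0853760687299903
top grip 0.77 [ 0.655 -0.152  0.07 ] [370. 173.]
top seat 0.76 [ 0.544 -0.156  0.042] [370. 214.]
top spacer 0.66 [ 0.65   0.2   -0.003] [245. 180.]
top holddown 0.95 [ 0.352  0.133 -0.002] [266. 284.]
top holddown 0.78 [0.476 0.173 0.004] [253. 240.]
top coupling 0.8 [0.551 0.34  0.003] [195. 213.]
scene grip 0.71 [ 0.67  -0.351 -0.001] [229. 188.]
scene grip 0.61 [ 0.658 -0.15   0.07 ] [264. 198.]
scene zero_pin 0.77 [ 0.623 -0.275  0.044] [251. 182.]
scene seat 0.79 [ 0.547 -0.155  0.041] [291. 190.]
scene spacer 0.84 [ 0.648  0.202 -0.002] [343. 277.]
scene spacer 0.59 [0.743 0.197 0.   ] [316. 295.]
scene spacer 0.36 [ 0.347 -0.376 -0.002] [296. 151.]
scene holddown 0.82 [0.354 0.133 0.001] [393. 216.]
scene holddown 0.65 [0.475 0.172 0.001] [377. 241.]
scene coupling 0.97 [0.547 0.338 0.004] [404. 286.]
```

View pics/top0.png

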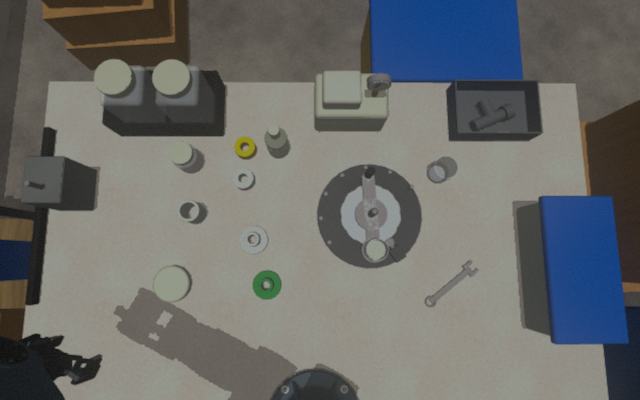

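View pics/scene0.png

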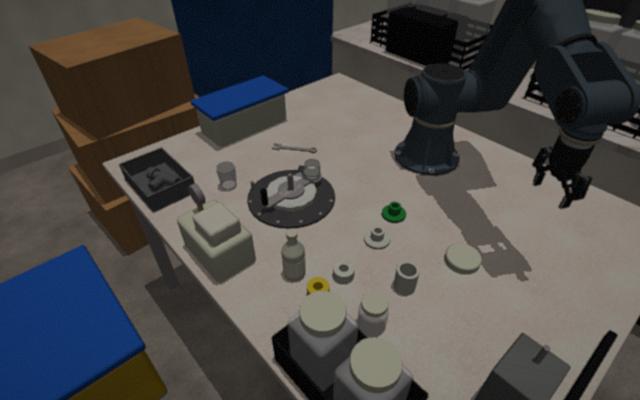

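The top view shows the stand at (370,214), with its grip at (370,173). The white spacer is at (245,180), below its yellow twin. The white hold-down is at (253,240), above the green one. In the scene view the zero pin is at (251,182), so the bar starts in click 2. The fourth click is then about 63° in world axes. Next I move above the grip.

```bash
python3 -m crank '[[0.6,-0.0507,-0.0313,0,0,0,0],[0.6,-0.0507,-0.0313,0,0,0,0],[0.6,-0.0507,-0.0313,0,0,0,0],[0.6,-0.0507,-0.0313,0,0,0,0],[0.6,-0.0507,-0.0313,0,0,0,0],[0.6,-0.0507,-0.0313,0,0,0,0],[0.6,-0.0507,-0.0313,0,0,0,0],[0.6,-0.0507,-0.0313,0,0,0,0]]' 30
python3 -m crank '[[0.6,-0.0507,-0.0313,0,0,0,0],[0.6,-0.0507,-0.0313,0,0,0,0],[0.6,-0.0507,-0.0313,0,0,0,0],[0.6,-0.0507,-0.0313,0,0,0,0],[0.6,-0.0507,-0.0313,0,0,0,0],[0.6,0,0,0,0,0,10.2],[0.6,0,0,0,0,0,10.2],[0.6,0,0,0,0,0,10.2]]'
python3 -m crank '[[0.6,0,0,0,0,0,10.2],[0.6,0,0,0,0,0,10.2],[0.6,0,0,0,0,0,10.2],[0.6,0,0,0,0,0,10.2],[0.6,0,0,0,0,0,10.2],[0.6,0,0,0,0,0,10.2],[0.6,0,0,0,0,0,10.2],[0.6,0,0,0,0,0,10.2]]'
python3 -m crank '[[0.6,0,0,0,0,0,10.2],[0.6,0,0,0,0,0,0],[0.6,0,0,0,0,0,0]]'
python3 - <<'E'
from h import *
s=sense();print(s['t'],s['tcp_pos'],Rt(s).round(3).tolist(),s['opening'],s['q'])
c='wrist';snap(c,'w1')
for l in('grip','seat','zero_pin'):
    for d in pinpoint(l,c):
        p=np.array(d['centre']);print(l,round(d['conf'],2),p.round(3),np.round(proj(c,p)), (Rt().T@(p-sense()['tcp_pos'])).round(3))
E
```

```text
t: 1.7
tcp_pos: [0.4953, 0.0971, 0.2485]
tcp_rot: [0.0, 0.218, 0.976, 0.0]
contact_force: [1.0, 1.4, 0.2]
opening: 0.0511
grip_force: 0.0
t: 2.7
tcp_pos: [0.6574, -0.1506, 0.248]
tcp_rot: [-0.0, 0.47, 0.883, -0.0]
contact_force: [-0.6, 0.2, 0.2]
opening: 0.0512
grip_force: 0.0
t: 3.7
tcp_pos: [0.6574, -0.1505, 0.2482]
tcp_rot: [-0.0, 0.933, 0.361, -0.0]
contact_force: [0.4, -0.2, -0.1]
opening: 0.0516
grip_force: 0.0
t: 4.08
tcp_pos: [0.6574, -0.1505, 0.2482]
tcp_rot: [-0.0, 0.96, 0.281, -0.0]
contact_force: [0.7, 0.5, 0.6]
opening: 0.0511
grip_force: 0.0
4.075 [ 0.65741221 -0.15045354  0.24822403] [[0.842, 0.54, -0.0], [0.54, -0.842, 0.0], [-0.0, -0.0, -1.0]] 0.05112887000838494 [-2.93992737e-01  5.80694281e-01  1.29438377e+00  1.68677605e-05
  1.26661962e+00  7.06350115e-01]
seat 0.79 [ 0.548 -0.153  0.039] [274. 244.] [-0.093 -0.057  0.209]
zero_pin 0.93 [ 0.624 -0.275  0.043] [386. 247.] [-0.095  0.087  0.205]
```

View pics/w1.png

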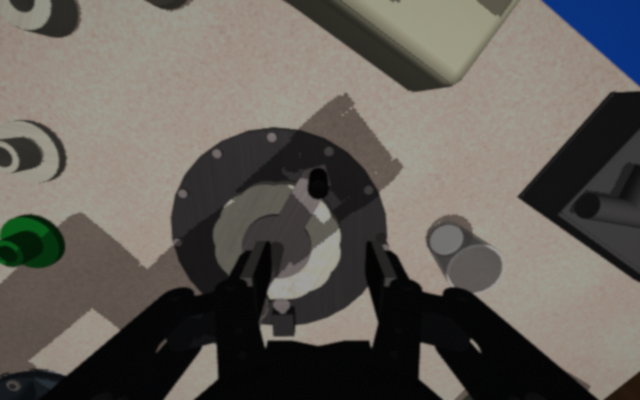

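The wrist view shows the zero pin at (386,247) and the studs at (369,190), (329,151), (272,138), (217,154), (182,194) and (178,242). The grip at (318,183) points at stud 2, so the bar is in click 2. I'll fit the centre from the studs.

```bash
python3 - <<'E'
from h import *
from scipy.optimize import least_squares
P=np.array([ray('wrist',u,v,.018)[:2] for u,v in [(369,190),(329,151),(272,138),(217,154),(182,194),(178,242)]])
n=np.arange(1,7)
f=lambda x:(x[:2]+.139*np.c_[np.cos(x[2]+n*np.pi/6),np.sin(x[2]+n*np.pi/6)]-P).ravel()
r=least_squares(f,[.546,-.155,-1]);x=r.x;print(x.round(4),np.degrees(x[2]),np.abs(r.fun).max())
T=Rt();p0=sense()['tcp_pos']
for k in(2,3,4,4.3):
    a=x[2]+k*np.pi/6;g=x[:2]+.11*np.array([np.cos(a),np.sin(a)]);print(k,g.round(4),(T.T@(np.r_[g,.078]-p0)).round(4),np.degrees(a))
print(ray('wrist',319,176,.1))
E
```

```text
[ 0.5455 -0.158  -0.9816] -56.24074260233849 0.000955222017284374
2 [ 0.6553 -0.1508] [-0.002  -0.0009  0.1703] 3.7592573976615036
3 [ 0.6369 -0.0969] [ 0.0116 -0.0562  0.1703] 33.75925739766151
4 [ 0.5941 -0.0594] [-0.0043 -0.1109  0.1703] 63.7592573976615
4.3 [ 0.5781 -0.053 ] [-0.0144 -0.1249  0.1703] 72.7592573976615
[ 0.66758099 -0.14466137  0.1       ]
```

```bash
python3 -m crank '[[0.6,-0.002,-0.001,0.05,0,0,0],[0.6,0,0,0.05,0,0,0],[0.6,0,0,0.04,0,0,0],[0.6,0,0,0.03,0,0,0],[0,0,0,0,0,0,0],[0,0,0,0,0,0,0],[0,0,0,0,0,0,0],[0,0,0,0,0,0,0]]' 30
python3 -m crank '[[0,0.0078,-0.0175,0,0,0,0],[0,0.0046,-0.0186,0,0,0,0],[0,0.0014,-0.0191,0,0,0,0],[0,-0.002,-0.0191,0,0,0,0],[0,-0.0053,-0.0184,0,0,0,0],[0,-0.0084,-0.0173,0,0,0,0],[0,0,0,0,0,0,0],[0,0,0,0,0,0,0]]'
```

```text
t: 5.28
tcp_pos: [0.6557, -0.1508, 0.0792]
tcp_rot: [0.0, 0.96, 0.28, 0.001]
contact_force: [2.9, -0.3, -4.5]
opening: 0.0214
grip_force: 31.4
t: 6.28
tcp_pos: [0.5959, -0.0588, 0.0798]
tcp_rot: [0.0, 0.96, 0.279, 0.001]
contact_force: [0.5, 5.1, 9.7]
opening: 0.0213
grip_force: 33.0
```

```bash
python3 -m crank '[[0.5,0,0,0,0,0,0],[0.5,0,0,0,0,0,0],[0.5,0,0,0,0,0,0],[0.5,0,0,-0.04,0,0,0],[0.5,0,0,-0.06,0,0,0],[0.5,0,0,-0.06,0,0,0],[0.5,0,0,-0.01,0,0,0],[0.5,0,0,0,0,0,0]]'
python3 - <<'E'
from h import *
c='top';snap(c,'top1')
for l in('grip',):
    for d in pinpoint(l,c):
        p=np.array(d['centre']);print(l,round(d['conf'],2),p.round(3),np.degrees(np.arctan2(p[1]+.158,p[0]-.5455)))
E
python3 -m crank '[[1,0.0374,-0.0378,0,0,0,0],[1,0.0374,-0.0378,0,0,0,0],[1,0.0374,-0.0378,0,0,0,0],[1,0.0374,-0.0378,0,0,0,0],[1,0.0374,-0.0378,0,0,0,0],[1,0,0,0,0,0,0],[1,0,0,0,0,0,0]]'
python3 - <<'E'
from h import *
c='wrist';snap(c,'w2');s=sense();print(s['tcp_pos'])
for l in('grip','spacer','holddown'):
    for d in pinpoint(l,c):
        p=np.array(d['centre']);print(l,round(d['conf'],2),p.round(3),np.round(proj(c,p)), (Rt().T@(p-s['tcp_pos'])).round(4))
for l in ('spacer','holddown'):
  for d in regions_of(l,c):
    m=d['pixels'];v,u=np.nonzero(m);print(l,d['conf'],u.mean(),v.mean(),u.min(),u.max(),v.min(),v.max())
E
```

```text
t: 7.28
tcp_pos: [0.5945, -0.059, 0.2482]
tcp_rot: [0.0, 0.96, 0.279, 0.0]
contact_force: [-0.1, 0.8, 0.1]
opening: 0.0423
grip_force: 0.0
grip 0.22 [0.353 0.394 0.   ] 109.22164000326106
t: 8.25
tcp_pos: [0.6504, 0.2005, 0.2466]
tcp_rot: [0.0, 0.96, 0.28, -0.001]
contact_force: [-1.2, -0.3, 0.6]
opening: 0.0855
grip_force: 0.0
[0.65060116 0.19994306 0.24706985]
spacer 0.76 [0.742 0.198 0.   ] [359. 107.] [0.0763 0.0511 0.2467]
spacer 0.7 [ 0.656  0.2   -0.002] [321. 164.] [0.0045 0.0033 0.2487]
holddown 0.8 [0.476 0.174 0.002] [270. 274.] [-0.1617 -0.0715  0.2454]
holddown 0.61 [0.35  0.133 0.003] [254. 343.] [-0.2894 -0.1043  0.2442]
spacer 0.62 361.634559535334 106.61374636979671 334 388 79 134
spacer 0.52 453.01004597309725 158.28094670526136 397 514 122 194
holddown 0.68 251.12007684918348 338.00768491834776 230 276 323 356
holddown 0.67 270.7580357142857 277.02991071428573 244 298 252 303
```

View pics/w2.png

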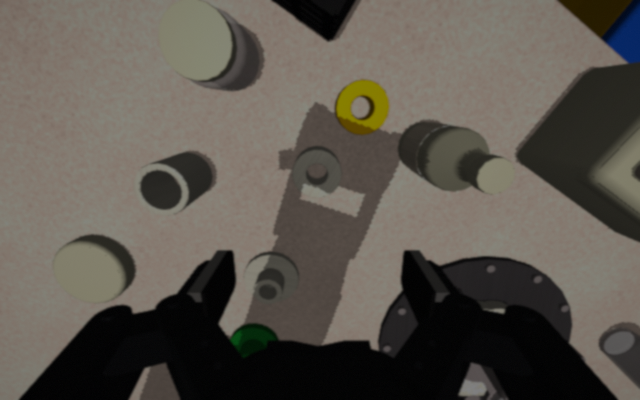

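The wrist view shows the white spacer at (317,170), in the arm's shadow, with the yellow ring at (361,107). The hold-down's flange is at (272,273) and the wash bottle at (450,160).

```bash
python3 - <<'E'
from h import *
im=cv2.imread('pics/w2.png');cv2.imwrite('pics/c2.png',cv2.resize(cv2.convertScaleAbs(im[130:320,220:380],alpha=1.5),None,fx=3.1,fy=3.1,interpolation=3))
s=sense();print(camera_info('wrist')['T'].round(3))
for u,v,z in((317,170,.036),(361,107,.036),(272,272,.012),(268,289,.042)):
    p=ray('wrist',u,v,z);print(p.round(4),(Rt().T@(p-s['tcp_pos'])).round(4))
E
```

```text
[[ 0.536 -0.805 -0.256  0.716]
 [-0.844 -0.511 -0.163  0.242]
 [ 0.     0.303 -0.953  0.375]
 [ 0.     0.     0.     1.   ]]
[0.6534 0.2035 0.036 ] [ 0.0038 -0.0016  0.2124]
[0.7409 0.2003 0.036 ] [0.076  0.048  0.2124]
[0.4873 0.1754 0.012 ] [-0.1515 -0.0668  0.2364]
[0.4804 0.1724 0.042 ] [-0.1589 -0.068   0.2064]
```

View pics/c2.png

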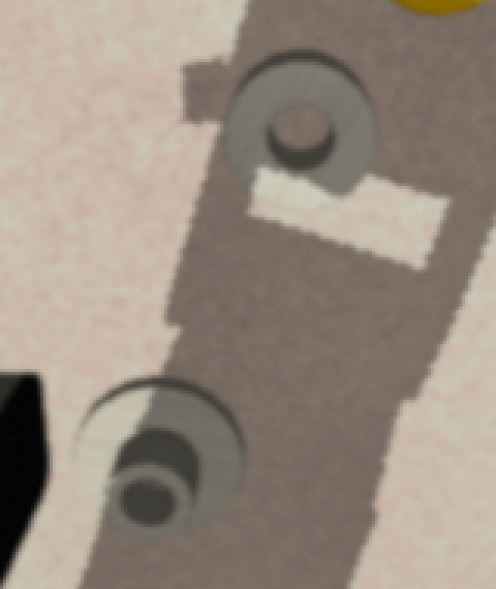

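```bash
python3 -c "
import station;print([n for n in dir(station) if n[0]!='_'],getattr(station,'tip_extent',None))"
python3 -m crank '[[1,0,-0.001,0.06,0,0,0],[1,0,0,0.06,0,0,0],[1,0,0,0.05,0,0,0],[1,0,0,0.03,0,0,0],[1,0,0,0.015,0,0,0],[1,0,0,0.007,0,0,0],[1,0,0,0,0,0,0]]' 40
python3 -m crank '[[0,0,0,0,0,0,0],[0,0,0,0,0,0,0],[0,0,0,0,0,0,0],[0,0,0,0,0,0,0]]'
```

```text
['MotionError', 'camera_info', 'finish_job', 'pinpoint', 'regions_of', 'sense', 'snapshot', 'tip_extent'] 0.017
t: 9.43
tcp_pos: [0.6508, 0.2018, 0.027]
tcp_rot: [0.0, 0.96, 0.279, 0.001]
contact_force: [0.4, -0.2, 0.3]
opening: 0.0855
grip_force: 0.0
t: 9.93
tcp_pos: [0.651, 0.2019, 0.0278]
tcp_rot: [0.0, 0.96, 0.28, 0.001]
contact_force: [-1.4, -0.6, 6.1]
opening: 0.0583
grip_force: 42.6
```

```bash
python3 -m crank '[[0,0,0,-0.015,0,0,0],[0,0,0,-0.04,0,0,0],[0,0,0,-0.055,0,0,0],[0,0,0,-0.055,0,0,0],[0,0,0,-0.015,0,0,0]]' 60
python3 -m crank '[[0,-0.04,0.035,0,0,0,0],[0,-0.04,0.035,0,0,0,0],[0,-0.04,0.035,0,0,0,0],[0,-0.04,0.035,0,0,0,0],[0,-0.04,0.035,0,0,0,0],[0,-0.04,0.035,0,0,0,0],[0,-0.04,0.035,0,0,0,0],[0,0,0,0,0,0,0]]'
python3 -m crank '[[0,0,0,0,0,0,0],[0,0,0,0,0,0,0]]'
python3 - <<'E'
from h import *
c='wrist';snap(c,'w3');s=sense();print(s['tcp_pos'],s['opening'],s['contact_force'])
for l in('grip','spacer','seat','zero_pin'):
    for d in pinpoint(l,c):
        p=np.array(d['centre']);print(l,round(d['conf'],2),p.round(3),np.round(proj(c,p)), (Rt().T@(p-s['tcp_pos'])).round(4))
E
```

```text
t: 10.55
tcp_pos: [0.6515, 0.2021, 0.2114]
tcp_rot: [0.0, 0.96, 0.28, 0.003]
contact_force: [-0.4, 0.3, -2.0]
opening: 0.0575
grip_force: 64.8
t: 11.55
tcp_pos: [0.5442, -0.1579, 0.2059]
tcp_rot: [-0.0, 0.961, 0.278, -0.001]
contact_force: [-0.2, -0.0, -1.6]
opening: 0.0578
grip_force: 64.8
t: 11.8
tcp_pos: [0.5458, -0.1542, 0.2061]
tcp_rot: [-0.0, 0.96, 0.28, -0.0]
contact_force: [0.7, 0.1, -2.2]
opening: 0.0579
grip_force: 64.8
[ 0.54579706 -0.15415211  0.20616878] 0.05762629025905889 [ 0.22077679 -0.45143555 -1.75609736]
grip 0.61 [ 0.595 -0.062  0.072] [258.  88.] [ 0.0912 -0.0517  0.1342]
spacer 0.86 [ 0.55  -0.156  0.181] [325. 240.] [0.0029 0.0036 0.0252]
seat 0.87 [ 0.547 -0.155  0.039] [320. 182.] [0.0008 0.0018 0.167 ]
zero_pin 0.55 [ 0.624 -0.275  0.045] [457. 183.] [0.0005 0.1439 0.1613]
```

View pics/w3.png

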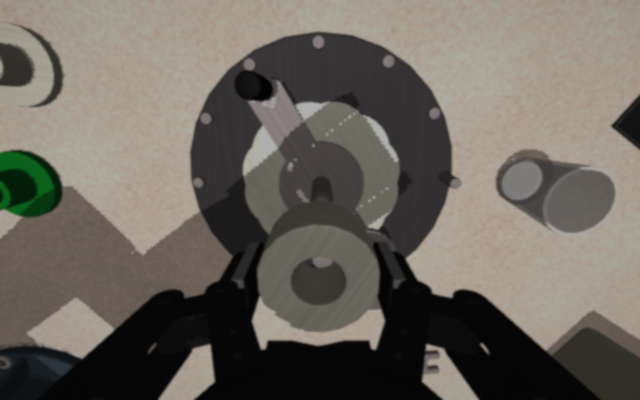

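The wrist view shows the bar in click 4: the grip at (253,85) points at the stud at (249,64), the fourth from the pin at (455,182). The spacer is held with its top face centred near (318.5,278). The spindle tip is near (320,180).

```bash
python3 - <<'E'
from h import *
from scipy.optimize import least_squares
s=sense();T=Rt(s)
P=np.array([ray('wrist',u,v,.018)[:2] for u,v in [(434,113),(388,61),(318,42),(249,64),(205,118),(198,182)]]);n=np.arange(1,7)
f=lambda x:(x[:2]+.139*np.c_[np.cos(x[2]+n*np.pi/6),np.sin(x[2]+n*np.pi/6)]-P).ravel()
r=least_squares(f,[.546,-.155,-1]);print('ring',r.x,np.abs(r.fun).max(),T.T[:2,:2]@(r.x[:2]-s['tcp_pos'][:2]))
for u,v,z in((318.5,278.5,s['tcp_pos'][2]+.009),(320,183,.1)):
    p=ray('wrist',u,v,z);print(p.round(4),(T.T@(p-s['tcp_pos'])).round(4))
im=cv2.imread('pics/w3.png');cv2.imwrite('pics/c3.png',cv2.resize(cv2.convertScaleAbs(im[130:350,240:400],alpha=1.6),None,fx=2.7,fy=2.7,interpolation=3))
E
```

```text
ring [ 0.54548501 -0.15785201 -0.98224017] 0.00041397203168978824 [-0.00192635  0.0025213 ]
[ 0.5453 -0.1547  0.2153] [-0.0004 -0.0002 -0.009 ]
[ 0.5596 -0.1473  0.1   ] [0.0157 0.0012 0.1063]
```

View pics/c3.png

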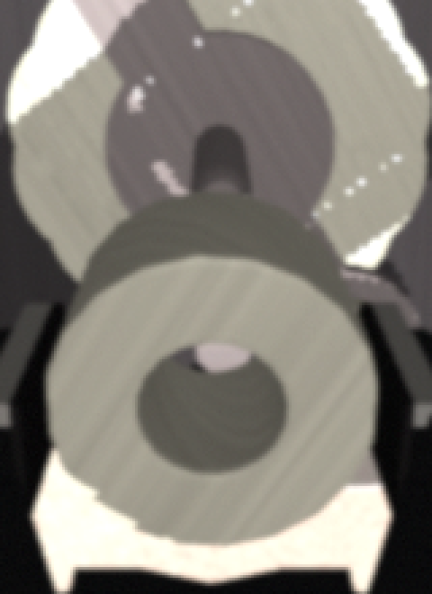

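```bash
python3 - <<'E'
from h import *
s=sense();T=Rt(s)
for u,v,z in((321.5,182,.04),(321.5,183,.04)):
    p=ray('wrist',u,v,z);print(p.round(4),(T.T@(p-s['tcp_pos'])).round(4))
c=np.array([.5455,-.1579])
for z in(.04,.095,.1): print(z,proj('wrist',np.r_[c,z]))
im=cv2.imread('pics/w3.png');hsv=cv2.cvtColor(im,cv2.COLOR_BGR2HSV)
print(im[250:270,322].tolist())
E
```

```text
[ 0.5483 -0.1569  0.04  ] [0.0009 0.0033 0.1663]
[ 0.5474 -0.1575  0.04  ] [-1.000e-04  3.300e-03  1.663e-01]
0.04 (np.float64(320.84110154304966), np.float64(184.64524171794667))
0.095 (np.float64(321.44568672445826), np.float64(201.10476889634393))
0.1 (np.float64(321.513447087636), np.float64(202.94951066911412))
[[92, 102, 104], [92, 102, 105], [93, 102, 105], [93, 103, 105], [94, 103, 106], [94, 103, 106], [96, 104, 107], [102, 107, 112], [110, 112, 120], [111, 112, 120], [111, 111, 119], [110, 110, 119], [110, 111, 120], [109, 110, 118], [109, 110, 118], [106, 107, 116], [98, 100, 107], [79, 81, 87], [59, 63, 66], [51, 57, 59]]
```

```bash
python3 -m crank '[[0,-0.001,0.003,0.03,0,0,0],[0,0,0,0.03,0,0,0],[0,0,0,0.01,0,0,0],[0,0,0,0,0,0,0]]'
python3 -m crank '[[0,0,0,0.005,0,0,0],[0,0,0,0.005,0,0,0],[0,0,0,0,0,0,0]]'
python3 -m crank '[[0,0,0,0.005,0,0,0],[0,0,0,0.005,0,0,0],[0,0,0,0,0,0,0]]'
```

```text
t: 12.55
tcp_pos: [0.5464, -0.1582, 0.1363]
tcp_rot: [-0.0, 0.96, 0.28, -0.0]
contact_force: [-0.4, -0.5, -1.1]
opening: 0.0582
grip_force: 64.7
t: 12.92
tcp_pos: [0.5463, -0.1583, 0.1262]
tcp_rot: [-0.0, 0.96, 0.279, -0.0]
contact_force: [-0.6, -0.1, -1.9]
opening: 0.0577
grip_force: 64.7
t: 13.3
tcp_pos: [0.5461, -0.1582, 0.1158]
tcp_rot: [-0.0, 0.96, 0.279, -0.0]
contact_force: [0.3, 0.2, -1.3]
opening: 0.0574
grip_force: 64.7
```

```bash
python3 -m crank '[[0,0,0,0.007,0,0,0],[0,0,0,0.007,0,0,0],[0,0,0,0.006,0,0,0],[0,0,0,0,0,0,0]]'
python3 -m crank '[[0,0,0,0.008,0,0,0],[0,0,0,0.008,0,0,0],[0,0,0,0.005,0,0,0],[0,0,0,0,0,0,0]]'
```

```text
t: 13.8
tcp_pos: [0.5461, -0.1582, 0.0957]
tcp_rot: [-0.0, 0.96, 0.279, -0.0]
contact_force: [0.4, -0.0, -1.0]
opening: 0.0571
grip_force: 64.7
t: 14.3
tcp_pos: [0.5461, -0.1582, 0.0748]
tcp_rot: [-0.0, 0.96, 0.279, -0.0]
contact_force: [1.1, -0.7, -1.4]
opening: 0.0578
grip_force: 64.8
```

```bash
python3 -m crank '[[0,0,0,0.002,0,0,0],[0,0,0,0.002,0,0,0],[0,0,0,0,0,0,0]]'
python3 -m crank '[[0,0,0,0.001,0,0,0],[0,0,0,0.001,0,0,0],[0,0,0,0,0,0,0]]'
```

```text
t: 14.68
tcp_pos: [0.5463, -0.1583, 0.0712]
tcp_rot: [-0.0, 0.96, 0.279, -0.0]
contact_force: [0.7, -0.8, -1.9]
opening: 0.0576
grip_force: 64.8
t: 15.05
tcp_pos: [0.5463, -0.1583, 0.0692]
tcp_rot: [-0.0, 0.96, 0.279, -0.0]
contact_force: [-0.4, -0.6, -1.4]
opening: 0.0575
grip_force: 64.8
```

```bash
for i in 1; do python3 -m crank '[[0,0,0,0.001,0,0,0],[0,0,0,0,0,0,0]]'; done
python3 -m crank '[[0,0,0,0.001,0,0,0],[0,0,0,0,0,0,0]]'
```

```text
t: 15.3
tcp_pos: [0.5463, -0.1583, 0.0682]
tcp_rot: [-0.0, 0.96, 0.279, -0.0]
contact_force: [-0.9, 0.3, -1.9]
opening: 0.0576
grip_force: 64.8
t: 15.55
tcp_pos: [0.5464, -0.1584, 0.0679]
tcp_rot: [0.0, 0.96, 0.279, 0.0]
contact_force: [-2.6, 0.5, 6.8]
opening: 0.0576
grip_force: 65.8
```

```bash
python3 -m crank '[[0.9,0,0,0,0,0,0],[0.9,0,0,0,0,0,0],[0.9,0,0,0,0,0,0],[0.9,0,0,-0.03,0,0,0],[0.9,0,0,-0.06,0,0,0],[0.9,0,0,-0.06,0,0,0],[0.9,0,0,-0.03,0,0,0],[0.9,0,0,0,0,0,0]]' 40
python3 - <<'E'
from h import *
s=sense();c='wrist';snap(c,'w4')
for l in('grip','spacer','seat'):
    for d in pinpoint(l,c):
        p=np.array(d['centre']);print(l,round(d['conf'],2),p.round(3),np.round(proj(c,p)))
E
python3 -m crank '[[0.9,0.02,-0.0525,0,0,0,0],[0.9,0.02,-0.0525,0,0,0,0],[0.9,0.02,-0.0525,0,0,0,0],[0.9,0.02,-0.0525,0,0,0,0],[0.9,0.02,-0.0525,0,0,0,0],[0.9,0.02,-0.0525,0,0,0,0],[0.9,0,0,0,0,0,0],[0.9,0,0,0,0,0,0]]'
python3 - <<'E'
from h import *
s=sense();c='wrist';im=snap(c,'w5');print(s['tcp_pos'])
for l in('holddown',):
    for d in pinpoint(l,c):
        p=np.array(d['centre']);print(l,round(d['conf'],2),p.round(3),np.round(proj(c,p)),(Rt().T@(p-s['tcp_pos'])).round(4))
a=cv2.imread('pics/w4.png')[120:330,190:450];b=im[100:310,190:450,::-1]
cv2.imwrite('pics/c45.png',cv2.resize(np.hstack([a,b]),None,fx=1.53,fy=1.53,interpolation=3))
E
```

```text
t: 16.55
tcp_pos: [0.5472, -0.1586, 0.2497]
tcp_rot: [0.001, 0.96, 0.28, 0.002]
contact_force: [0.7, 0.6, -0.3]
opening: 0.0768
grip_force: 0.0
spacer 0.66 [ 0.549 -0.161  0.04 ] [322. 173.]
spacer 0.51 [ 0.547 -0.155  0.041] [317. 172.]
spacer 0.36 [ 0.351 -0.382  0.001] [370. 341.]
seat 0.62 [ 0.545 -0.156  0.042] [317. 174.]
t: 17.75
tcp_pos: [0.4784, 0.1716, 0.2465]
tcp_rot: [0.0, 0.96, 0.28, -0.001]
contact_force: [-0.1, 0.4, -0.6]
opening: 0.0768
grip_force: 0.0
[0.47835656 0.17158557 0.24647479]
holddown 0.66 [ 0.476  0.168 -0.   ] [319. 170.] [-0.0034  0.0014  0.2469]
holddown 0.66 [0.352 0.132 0.   ] [294. 254.] [-0.1273 -0.0344  0.2461]
```

View pics/c45.png

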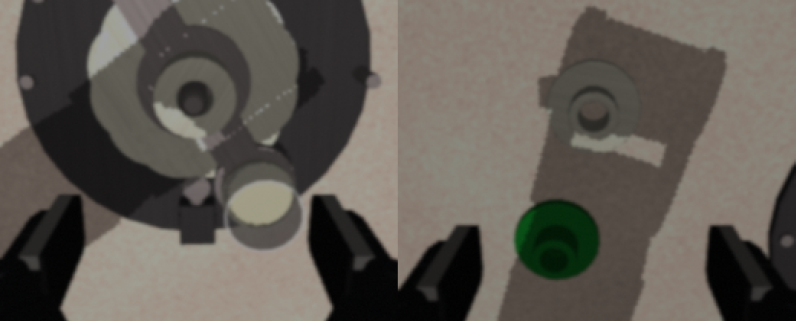

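The left crop shows the spacer flat on the seat around the spindle at (195,98), with the bar still in its click. The right crop shows the white hold-down's neck at (594,114), directly ahead, and the green one nearer the gripper.

```bash
python3 - <<'E'
from h import *
s=sense()
for u,v,z in((318.1,173.5,.042),(318,166.7,.012)):
    p=ray('wrist',u,v,z);print(p.round(4),(Rt().T@(p-s['tcp_pos'])).round(4))
E
```

```text
[0.4795 0.1717 0.042 ] [ 0.0013 -0.0003  0.2048]
[0.4811 0.1729 0.012 ] [ 0.0033 -0.0004  0.2348]
```

```bash
python3 -m crank '[[0.75,0,0,0.06,0,0,0],[0.75,0,0,0.06,0,0,0],[0.75,0,0,0.05,0,0,0],[0.75,0,0,0.03,0,0,0],[0.75,0,0,0.0125,0,0,0],[0.75,0,0,0,0,0,0],[0.75,0,0,0,0,0,0]]' 60
python3 -m crank '[[0,0,0,0,0,0,0],[0,0,0,0,0,0,0],[0,0,0,0,0,0,0],[0,0,0,0,0,0,0],[0,0,0,0,0,0,0]]'
python3 -m crank '[[0,0,0,-0.015,0,0,0],[0,0,0,-0.04,0,0,0],[0,0,0,-0.055,0,0,0],[0,0,0,-0.055,0,0,0],[0,0,0,-0.015,0,0,0]]'
```

```text
t: 18.73
tcp_pos: [0.4794, 0.1719, 0.036]
tcp_rot: [0.0, 0.96, 0.279, 0.001]
contact_force: [0.2, 1.0, 0.2]
opening: 0.0643
grip_force: 0.0
t: 19.35
tcp_pos: [0.4791, 0.172, 0.0361]
tcp_rot: [0.0, 0.96, 0.28, 0.001]
contact_force: [-1.8, -1.2, 11.2]
opening: 0.0383
grip_force: 59.2
t: 19.98
tcp_pos: [0.4795, 0.1722, 0.2188]
tcp_rot: [0.0, 0.96, 0.28, 0.003]
contact_force: [1.0, -0.7, -3.3]
opening: 0.0378
grip_force: 61.2
```

```bash
python3 -m crank '[[0,-0.0204,0.0524,0,0,0,0],[0,-0.0204,0.0524,0,0,0,0],[0,-0.0204,0.0524,0,0,0,0],[0,-0.0204,0.0524,0,0,0,0],[0,-0.0204,0.0524,0,0,0,0],[0,-0.0204,0.0524,0,0,0,0],[0,0,0,0,0,0,0],[0,0,0,0,0,0,0]]'
python3 -m crank '[[0,0,0,0,0,0,0]]'
python3 - <<'E'
from h import *
c='wrist';im=snap(c,'w6');s=sense();print(s['tcp_pos'])
for l in('holddown','spacer','seat','grip'):
    for d in pinpoint(l,c):
        p=np.array(d['centre']);print(l,round(d['conf'],2),p.round(3),np.round(proj(c,p)), (Rt().T@(p-s['tcp_pos'])).round(4))
cv2.imwrite('pics/c6.png',cv2.resize(cv2.convertScaleAbs(im[100:350,190:450,::-1],alpha=1.4),None,fx=2.4,fy=2.4,interpolation=3))
for z,o in((.0057,'neck'),(-.0243,'flange top')): print(o,[np.round(proj('wrist',s['tcp_pos']+Rt()@np.r_[dx,0,-z]),1) for dx in(0,.002)])
E
```

```text
t: 20.98
tcp_pos: [0.5434, -0.1587, 0.214]
tcp_rot: [-0.001, 0.96, 0.279, -0.001]
contact_force: [0.4, 0.5, -2.3]
opening: 0.038
grip_force: 61.5
t: 21.1
tcp_pos: [0.5437, -0.1579, 0.2146]
tcp_rot: [-0.0, 0.96, 0.28, -0.0]
contact_force: [0.6, 0.4, -2.2]
opening: 0.0378
grip_force: 61.5
[ 0.5438715  -0.15794629  0.21471143]
holddown 0.63 [ 0.541 -0.16   0.177] [319. 241.] [-0.0037  0.0002  0.0378]
holddown 0.62 [ 0.354  0.131 -0.001] [ 35. 176.] [-0.0045 -0.3453  0.2155]
holddown 0.45 [ 0.667 -0.36  -0.   ] [513. 177.] [-0.0052  0.2368  0.2147]
spacer 0.84 [ 0.55  -0.158  0.043] [321. 177.] [0.0048 0.0035 0.1718]
spacer 0.17 [ 0.625 -0.273  0.043] [451. 175.] [0.0069 0.1409 0.1715]
seat 0.77 [ 0.545 -0.155  0.04 ] [317. 178.] [ 0.0026 -0.0015  0.1748]
grip 0.84 [ 0.596 -0.061  0.073] [256.  83.] [ 0.0962 -0.0538  0.1417]
neck [array([317.7, 273.4]), array([317.7, 269.8])]
flange top [array([317.7, 244.8]), array([317.7, 241.6])]
```

View pics/c6.png

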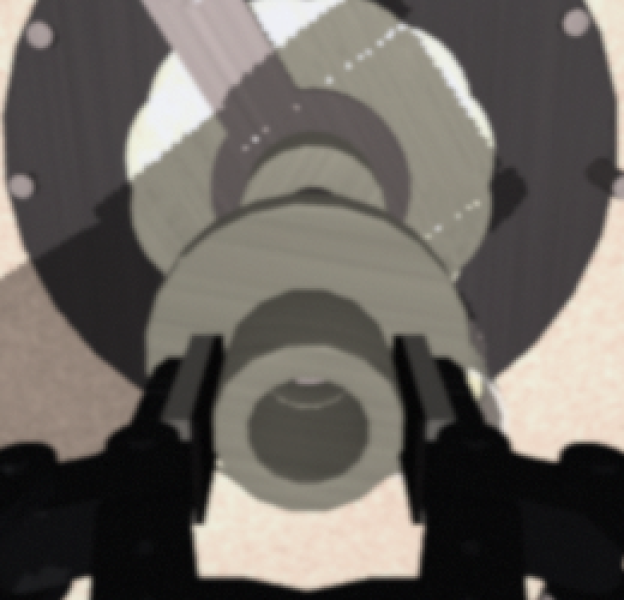

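```bash
python3 - <<'E'
from h import *
s=sense();t=s['tcp_pos'];T=Rt()
def pp(x,y,zup): 
    u,v=proj('wrist',t+T@np.r_[x,y,-zup]);return round((u-190)*2.4),round((v-100)*2.4)
for dx in(0,-.002,-.004):
    print(dx,'neck',pp(dx+.02,0,.006),pp(dx-.02,0,.006),pp(dx,.02,.006),'bore',pp(dx+.012,0,.006),pp(dx-.012,0,.006),'flange',pp(dx+.04,0,-.024),pp(dx+.04,0,-.036),pp(dx,.04,-.024),pp(dx,-.04,-.024))
for X in(.0,.002,.004):
    # spacer on stand, top z=.076, relative tcp ; bottom .04 seat r .045
    print(X,'spacer',pp(X+.03,.0,.076-t[2]),'seat',pp(X+.045,0,.04-t[2]),pp(X,.045,.04-t[2]),pp(X,-.045,.04-t[2]))
E
```

```text
0 neck (310, 327) (309, 502) (409, 418) bore (310, 365) (309, 469) flange (309, 188) (309, 176) (475, 349) (144, 349)
-0.002 neck (310, 337) (309, 510) (409, 427) bore (310, 374) (309, 477) flange (309, 197) (309, 184) (474, 356) (144, 356)
-0.004 neck (310, 346) (309, 518) (408, 436) bore (310, 383) (309, 486) flange (309, 205) (309, 192) (473, 364) (145, 364)
0.0 spacer (308, 142) seat (308, 93) (408, 194) (208, 194)
0.002 spacer (308, 137) seat (308, 88) (408, 190) (208, 190)
0.004 spacer (308, 132) seat (308, 83) (408, 185) (208, 185)
```

```bash
python3 -m crank '[[0,0.0045,0.0012,0.03,0,0,0],[0,0,0,0.03,0,0,0],[0,0,0,0.01,0,0,0],[0,0,0,0,0,0,0],[0,0,0,0,0,0,0]]'
python3 -m crank '[[0,0,0,0.004,0,0,0],[0,0,0,0.004,0,0,0],[0,0,0,0,0,0,0]]'
python3 -m crank '[[0,0,0,0.004,0,0,0],[0,0,0,0.003,0,0,0],[0,0,0,0,0,0,0]]'
```

```text
t: 21.98
tcp_pos: [0.5491, -0.1579, 0.146]
tcp_rot: [0.001, 0.96, 0.28, 0.001]
contact_force: [-0.6, 0.3, -2.3]
opening: 0.0381
grip_force: 61.5
t: 22.35
tcp_pos: [0.5483, -0.1576, 0.1365]
tcp_rot: [-0.0, 0.96, 0.279, -0.0]
contact_force: [0.3, 1.1, -1.8]
opening: 0.0382
grip_force: 61.5
t: 22.72
tcp_pos: [0.5483, -0.1576, 0.1295]
tcp_rot: [-0.0, 0.96, 0.279, -0.0]
contact_force: [-1.0, 0.5, -2.9]
opening: 0.0376
grip_force: 61.5
```

```bash
python3 -m crank '[[0,0,0,0.004,0,0,0],[0,0,0,0.004,0,0,0],[0,0,0,0,0,0,0]]'
python3 -m crank '[[0,0,0,0.004,0,0,0],[0,0,0,0.003,0,0,0],[0,0,0,0,0,0,0]]'
```

```text
t: 23.1
tcp_pos: [0.5483, -0.1576, 0.1214]
tcp_rot: [-0.0, 0.96, 0.279, -0.0]
contact_force: [-0.1, 0.5, -1.6]
opening: 0.0381
grip_force: 61.5
t: 23.48
tcp_pos: [0.5483, -0.1576, 0.1144]
tcp_rot: [-0.0, 0.96, 0.279, -0.0]
contact_force: [-0.5, 0.1, -1.8]
opening: 0.0381
grip_force: 61.5
```

```bash
python3 -m crank '[[0,0,0,0.001,0,0,0],[0,0,0,0.001,0,0,0],[0,0,0,0,0,0,0]]'
python3 -m crank '[[0,0,0,0.001,0,0,0],[0,0,0,0,0,0,0]]'
```

```text
t: 23.85
tcp_pos: [0.5484, -0.1577, 0.1127]
tcp_rot: [-0.0, 0.96, 0.279, -0.0]
contact_force: [-0.2, -0.7, -2.6]
opening: 0.0378
grip_force: 61.5
t: 24.1
tcp_pos: [0.5486, -0.1577, 0.1121]
tcp_rot: [0.0, 0.96, 0.279, 0.0]
contact_force: [-1.7, 0.7, 2.2]
opening: 0.0383
grip_force: 62.0
```

```bash
python3 -m crank '[[0.75,0,0,0,0,0,0],[0.75,0,0,0,0,0,0],[0.75,0,0,0,0,0,0],[0.75,0,0,-0.02,0,0,0],[0.75,0,0,-0.05,0,0,0],[0.75,0,0,-0.06,0,0,0],[0.75,0,0,-0.02,0,0,0],[0.75,0,0,0,0,0,0]]'
python3 -m crank '[[0.75,-0.03,0,0,0,0,0],[0.75,-0.03,0,0,0,0,0],[0.75,0,0,0,0,0,0],[0.75,0,0,0,0,0,0]]'
python3 - <<'E'
from h import *
c='wrist';im=snap(c,'w7')
for l in('holddown','spacer','grip','zero_pin'):
    for d in pinpoint(l,c):
        p=np.array(d['centre']);print(l,round(d['conf'],2),p.round(3),np.round(proj(c,p)),np.degrees(np.arctan2(p[1]+.158,p[0]-.5455)).round(1))
E
```

```text
t: 25.1
tcp_pos: [0.5489, -0.1578, 0.2631]
tcp_rot: [0.001, 0.96, 0.28, 0.001]
contact_force: [0.1, 0.2, -1.4]
opening: 0.064
grip_force: 0.0
t: 25.6
tcp_pos: [0.498, -0.1896, 0.2609]
tcp_rot: [-0.0, 0.96, 0.279, -0.0]
contact_force: [0.6, 0.5, -0.1]
opening: 0.064
grip_force: 0.0
holddown 0.74 [0.352 0.132 0.003] [ 51. 129.] 123.8
holddown 0.66 [ 0.545 -0.159  0.076] [318. 127.] -114.0
spacer 0.5 [ 0.547 -0.158  0.038] [318. 123.] 12.5
grip 0.7 [ 0.594 -0.059  0.072] [258.  26.] 63.7
zero_pin 0.61 [ 0.625 -0.273  0.045] [438. 120.] -55.4
```

View pics/w7.png

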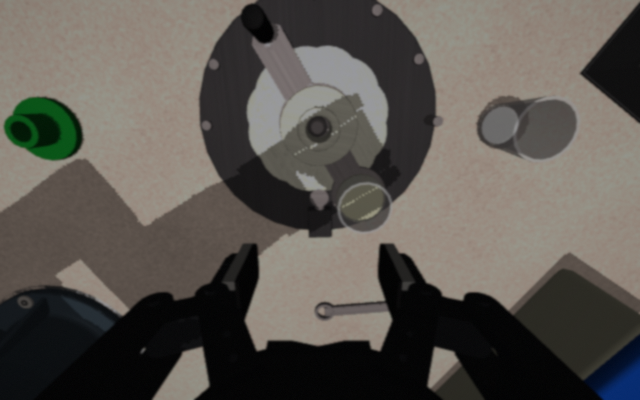

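The wrist view shows the hold-down seated on the spindle at (318,127), its origin measured at z = 0.076. The grip is at (258,26), at 63.7° against the expected 63.8° for click 4. The beaker and wrench look untouched and the gripper is clear, so I'm handing in.

```bash
python3 -c "
from station import *
print(finish_job())"
```

```text
the job is handed in; nothing more can be done
None
```

The job is handed in: the swivel rests in its fourth click, with the spacer and then the hold-down (flange down) set on the spindle at about 26 s; the last picture confirmed all three, and no verdict came back.

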